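# Clear the switch bank and sweep it off

### The job

Clear the pepper mill and the honey jar from in front of the switch console and stand them upright on the two free cork rounds of the wooden tray, either way round, in a neat row with the salt cellar. Then reach in under the shelf and sweep the four red paddles off, from the end nearer the robot towards the far end, in one drag of a finger along the bank without lifting away, but stop short of the green paddle (the fridge), which stays on. Leave the salt cellar, the teal glass and the tin and timer on the shelf where they are.

Things in the scene. Friction and masses are not known exactly. Their poses are not given: they have to be found in the camera images.
- console: Fixed white sloping switch console, 260 mm long along its y, with a wooden shelf over it on two posts behind (x 0.036 to 0.051). Turned 54 to 72 degrees to face the robot's right. Origin on the worktop under the middle of the switch face; seen by someone facing it x points away, y to the left along the row (to its end nearer the robot), z up. Paddles in a row: four red at y +0.107, +0.061, +0.015, -0.031, one green at y -0.107.
- face_mid (a point): Middle of the switch face, at console [0, 0, 0.055]. The face slopes 30 degrees to the front (outward normal [-0.5, 0, 0.866] in console axes), 74 mm wide up the slope. A standing paddle points along this normal: 38 mm long, 22 mm wide up the face, 8 to 10 mm thick along the row. A wall cabinet hangs 0.6 m above the worktop left of the console.
- shelf_edge (a point): Middle of the shelf's lower front edge, at console [-0.025, 0, 0.200]. The shelf spans x -0.025 to 0.051, y -0.135 to 0.135, underside z 0.200, top z 0.214. An upright gripper does not fit under it; one leaned out of it by about 40 degrees (to console -x, fingers pointing to console +x and down) does.
- sw1 (a joint): Fold of the first red paddle (console left, nearest the robot). 0 = standing up (on), 1.1 rad = folded fully towards console -y; over 0.6 counts as off. Folds only that way, about 1.5 N at its end, stays where left. Fully folded it rises 21 mm out of the face, at 0.6 rad 33 mm. A fingertip dragged towards -y with its end 24 to 29 mm out of the face folds each paddle to about 0.8 rad and passes over it.
- sw2 (a joint): The same for the second red paddle.
- sw3 (a joint): The same for the third red paddle.
- sw4 (a joint): The same for the fourth and last red paddle.
- sw_green (a joint): The same for the green paddle at the far end (fridge), 76 mm beyond the last red one. It starts between 0 and 0.1 and must stay standing, under 0.3.
- sw1_pivot (a point): Black slot where a paddle enters the sloping face, on the paddle's hinge axis and on the face, at console [0, +0.107, 0.055]: the first red paddle.
- sw4_pivot (a point): Black slot where a paddle enters the sloping face, on the paddle's hinge axis and on the face, at console [0, -0.031, 0.055]: the fourth red paddle.
- sw_green_pivot (a point): Black slot where a paddle enters the sloping face, on the paddle's hinge axis and on the face, at console [0, -0.107, 0.055]: the green paddle.
- chest_corner (a point): Top of the near left corner of the fixed open wooden tea chest, 90 mm above the worktop, right of the console's far end. From here its left side runs away from the robot (world +x, 0.1 rad towards +y) for 0.2 m, and its front to the right for 0.3 m.
- tray: Fixed wooden condiment tray 110 x 260 mm, long along its y; floor 10 mm and rim 15 mm above the worktop, origin at the middle of its underside. Three tan cork rounds of 72 mm diameter, flush with the floor, lie in a row on its middle line at y -0.085, 0 and +0.085; the salt cellar stands on the one at -0.085 (right end), the other two are free.
- round_middle (a point): Centre of the middle cork round, on the tray floor (10 mm above the worktop).
- round_end (a point): Centre of the cork round at the tray's left end (+y), on the tray floor.
- pepper_mill: Dark brown turned wooden pepper mill, 170 mm tall, round, at most 58 mm in diameter, 0.13 to 0.25 kg, standing in front of the console. Origin at the centre of its underside, z up. Holds well when gripped with the fingertips about 105 mm above its foot.
- honey_jar: Round glass jar of honey with a red lid, 65 mm diameter, 100 mm tall, 0.35 to 0.5 kg, standing in front of the console. Origin at the centre of its underside, z up. Holds well with the fingertips about 50 mm above its foot.
- glass_teal: Teal tumbler glass, 78 mm diameter, 109 mm tall, standing beyond the tray. Leave alone. Origin at the centre of its underside.
- salt_cellar: Round acacia salt cellar, 67 mm diameter, 62 mm tall, on the right-hand cork round of the tray. Leave it there. Origin at the centre of its underside.
- tin_beans: Food tin, 75 mm diameter, 58 mm tall, on the left (console +y) of the shelf over the console. Leave alone. Origin at the centre of its underside.
- kitchen_timer: Red and white wind-up kitchen timer, 63 mm diameter, 44 mm tall, on the right of the shelf over the console. Leave alone. Origin at the centre of its underside.

How it is judged:
By the outcome, as a careful person would: the job done as asked, in the order asked, and still so for the second after the job is handed in, with the robot touching nothing.
It also fails if it takes over 70 s, if anything falls off the work surface, if the arm or the gripper's body presses on something with over 40 N, if the wrist force passes 120 N, or if a joint passes its speed limit or range.

### The arm

A 6-joint arm with a two-finger parallel gripper is mounted at the origin on a cart in front of the work surface, level with it; the furniture and walls round the work are solid. World frame = base frame: x ahead of the robot, y to its left, z up, the work surface at z = 0. Lengths are in m, angles in rad, forces in N, time in s.
With the tool pointing down it reaches from about 0.225 to 0.875 m from the base axis. Payload 3.4 kg.
Tool frame: the origin (TCP) lies at the very end of the fingers, on their centre line; the grasp point (between the pads) lies 19 mm behind it (manip.hold_point_z is the distance from the TCP to the grasp point, in m); z points along the fingers, y is the line along which they close (so a half turn about z gives the same grasp; the last joint's range is limited). The gripper opens to 85 mm and grips with 20 to 120 N. Pads are 22 mm wide; open, the fingers measure 114 mm over their backs; the gripper's body (76 mm by 85 mm) begins 54 mm behind the grasp point. The pads swing forward as they close: fully open they stand 13 mm farther back than shut.
Start: joints at [1.095, 0.276, 1.505, -0, 1.361, -0.121], TCP at [0.2, 0.539, 0.231] pointing down, gripper open.
Joint ranges: [-2.89, 2.89], [-0.75, 2.08], [0.22, 2.7], [-1.18, 4.32], [0.11, 2.71], [-2.7, 2.7]. Speed limits (rad/s): [2.57, 2.57, 3.14, 3.14, 3.14, 3.14].

### API

Orientations are given as a unit quaternion [w, x, y, z].
In Python, from rig import readout, viewer, order, manip gives the robot as it stands. The module is installed in compiled form; this text tells all that it offers.
- The arm moves only by the tool send_rows, never from a script. Its arguments are lists of equal length, an entry for each row: "xyz": the shift along the world's x, y, z in m, a list of three; "delta_rot": the turn, a rotation vector about the world's x, y, z in degrees, a list of three. In form: {"xyz": [[tx, ty, tz], ...], "delta_rot": [[wx, wy, wz], ...]}. A call has 1 to 12 rows; each row shifts and turns the commanded pose from where the row before left it; what a row does not reach is not made up. A row lasts 1/10 s, in which the tool goes at most 50 mm and 8.59 degrees, less where a joint would pass 70% of its speed; a pose out of reach is approached as far as the arm can. A call with a gripper value outside its range is refused whole. "gripper" is the finger opening in m, from 0 to 0.0854, set as the call begins (left out, the last holds). The fingers move at their own pace and stop on an object; "force" is the grip in N (left out, the last holds). Time passes only in rows, so rows that do not move let the fingers close. It gives the time, the measured TCP pose, the force, the opening and the grip force at its end, in the units of the state.
- readout.get_state(): the state, without advancing time (a new reading comes with each control period).
- viewer.get_image(name): name is "side" or "top" or "wrist"; returns a dict with "color" (384x512x3 uint8, red, green, blue), "depth" (384x512 float32, m along the optical axis (not along the pixel's ray), 0 where there is no reading), "K" (3x3 intrinsics, pixels), "camera_from_world" (4x4, takes a point from world to camera coordinates). Camera axes: x right, y up, looking along -z (the intrinsics and any distortion apply to the point x, -y, -z); pixel columns grow to the right and rows downward; lengths in m; the calibration is good to about 2 mm. A picture is of the moment at which its call begins.
- order.sign_off(): hands the job in; it is judged then, once.
The state is a dict: "clock": time; "qpos": joint angles; "qd": joint speeds; "effort": joint torques, N m; "position": TCP position; "ee_rot": TCP orientation; "contact_force": force on the tool from outside, world axes, zero at the start; "moment": the same for the moment, N m; "width": finger opening in m; "gripper_force": force on a finger pad.
Only numpy, scipy, OpenCV 4.12 (cv2) and the standard library are available. Lean on these libraries where they do the work, as an engineer would, in place of code of your own. Each camera call takes 0.05 s, during which the arm holds its last target. There are 200 camera calls.

## Working session

There is one attempt and no reset: what is moved stays moved. The work goes in short steps, Python scripts to look and compute and a tool call to move; the robot and the scene stay as the last step left them, time stands still between calls to the robot, and variables do not carry over. Pictures are saved under pics/ and viewed, at most 10 in all, crops included, and the job is handed in when it is done.

Besides the shell and the picture viewer there is one more tool, called after ">>>" in YAML: its name, and indented under it one key for each argument. send_rows: Moves the arm, as the interface text tells. Its arguments: {"type":"object","properties":{"xyz":{"type":"array"},"delta_rot":{"type":"array"},"gripper":{"type":"number"},"force":{"type":"number"}},"required":["xyz","delta_rot"]}

```bash
mkdir -p pics; cat > h.py <<'E'
import numpy as np, cv2
from rig import readout, viewer, order, manip
def grab(n):
    d=viewer.get_image(n); np.savez(f'pics/{n}.npz',**d); return d
def load(n): return dict(np.load(f'pics/{n}.npz'))
def pts(d):
    K=d['K'];z=d['depth'];v,u=np.mgrid[:z.shape[0],:z.shape[1]]
    P=np.stack([(u-K[0,2])/K[0,0]*z,-(v-K[1,2])/K[1,1]*z,-z,np.ones_like(z)],-1)
    return (P@np.linalg.inv(d['camera_from_world']).T)[...,:3]
def ray(d,u,v,h):
    K=d['K'];M=np.linalg.inv(d['camera_from_world'])
    r=M[:3,:3]@np.array([(u-K[0,2])/K[0,0],-(v-K[1,2])/K[1,1],-1]);o=M[:3,3]
    return o+r*(h-o[2])/r[2]
def proj(d,p):
    c=d['camera_from_world']@np.append(p,1);K=d['K']
    return K[0,0]*c[0]/-c[2]+K[0,2],K[1,1]*-c[1]/-c[2]+K[1,2]
E
python3 - <<'E'
from h import *
a=grab('top');b=grab('side');c=grab('wrist')
for n,d in zip('tsw',(a,b,c)):
    print(n,np.linalg.inv(d['camera_from_world'])[:3,3].round(3),d['K'][0,0],(d['depth']>0).mean(),[k for k in d])
im=cv2.resize(np.vstack([a['color'],b['color']]),None,fx=.78,fy=.78)
cv2.imwrite('pics/ts.png',im[...,::-1])
cv2.imwrite('pics/t1.png',cv2.resize(a['color'],(800,600))[...,::-1]);cv2.imwrite('pics/s1.png',cv2.resize(b['color'],(800,600))[...,::-1])
E
```

```text
t [ 0.136 -0.389  1.055] 405.3801209821596 0.9961090087890625 ['color', 'depth', 'K', 'camera_from_world']
s [-0.07  -0.297  1.071] 368.0507767802597 0.9833933512369791 ['color', 'depth', 'K', 'camera_from_world']
w [0.12  0.568 0.374] 343.64995404832837 0.9957173665364584 ['color', 'depth', 'K', 'camera_from_world']
```

View pics/t1.png

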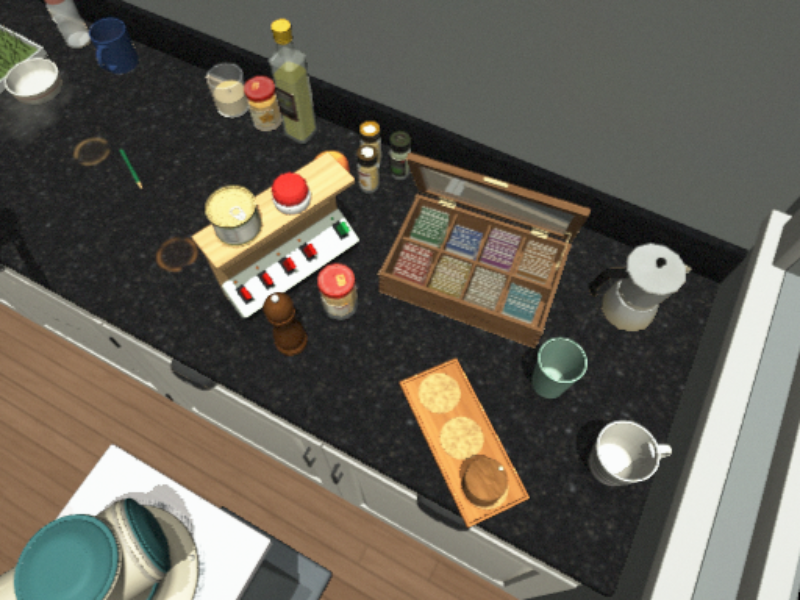

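View pics/s1.png

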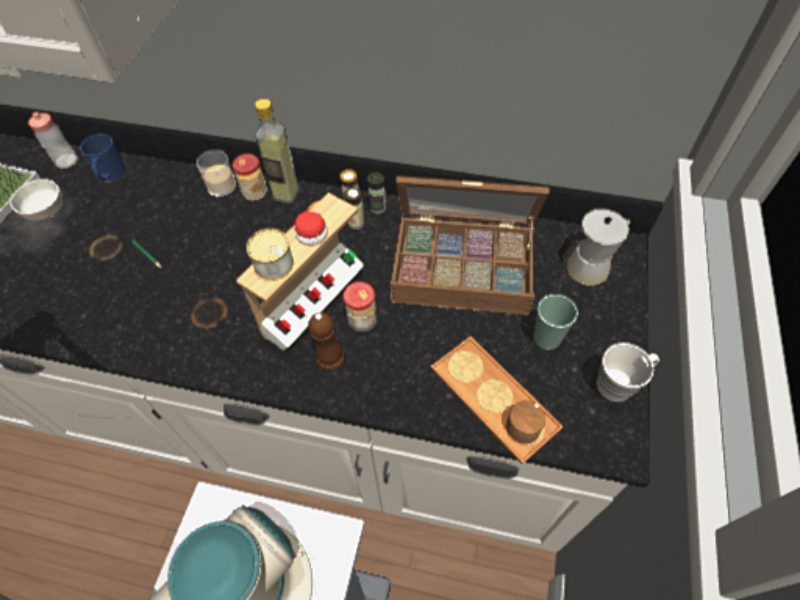

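The top view shows the mill's knob at (278,305) and foot at (290,345), the honey lid at (337,278), cork rounds at (440,392) and (462,438), salt at (485,480), red paddles from (247,293) to (310,250) and green at (342,229). The side view agrees. Next I'll measure these.

```bash
python3 - <<'E'
from h import *
for n,L in (('top',dict(mill=(278,300),lid=(337,275),r_end=(440,392),r_mid=(462,438),salt=(485,475),glass=(560,350),p1=(247,293),p4=(310,250),g=(342,229),chest=(381,283),tin=(232,200),shelfL=(195,237),shelfR=(350,170))),
          ('side',dict(mill=(321,322),lid=(360,293),r_end=(466,366),r_mid=(494,396),salt=(526,415),p1=(283,325),p4=(328,280),g=(349,257),chest=(393,290)))):
    d=load(n);P=pts(d)
    for k,(u,v) in L.items():
        print(n,k,P[int(v*.64),int(u*.64)].round(3))
    hsv=cv2.cvtColor(d['color'],cv2.COLOR_RGB2HSV);z=P[...,2]
    sat=hsv[...,1];H=hsv[...,0]
    red=((H<6)|(H>174))&(sat>180)&(hsv[...,2]>90)&(z>0.03)&(z<.13)
    grn=(H>50)&(H<80)&(sat>120)&(z>.04)&(z<.12)
    cork=(H>14)&(H<30)&(sat>60)&(hsv[...,2]>150)&(z<.02)&(P[...,0]<.7)
    for nm,m in (('red',red),('grn',grn),('cork',cork)):
        k,lab,st,c=cv2.connectedComponentsWithStats(m.astype('uint8'))
        for i in range(1,k):
            if st[i,4]>15:
                Q=P[lab==i];print(n,nm,st[i],c[i].round(1),np.median(Q,0).round(4),'zmax',Q[:,2].max().round(3),'mid',((Q.min(0)+Q.max(0))/2).round(4))
    # object circles
    for nm,(lo,hi),c0,rad in (('millknob',(.14,.19),None,0),('lid',(.09,.11),None,0)):
        pass
E
```

```text
top mill [ 0.447 -0.012  0.168]
top lid [ 0.562 -0.046  0.097]
top r_end [ 0.488 -0.288  0.01 ]
top r_mid [ 0.433 -0.356  0.008]
top salt [ 0.38  -0.413  0.071]
top glass [ 0.626 -0.439  0.07 ]
top p1 [0.464 0.076 0.087]
top p4 [0.591 0.029 0.08 ]
top g [0.662 0.006 0.073]
top chest [ 0.61  -0.105  0.04 ]
top tin [0.524 0.101 0.267]
top shelfL [0.465 0.146 0.214]
top shelfR [ 0.84   0.094 -0.002]
top red [157  57  19   8  37] [167.1  61.7] [0.8486 0.2984 0.0963] zmax 0.1 mid [0.8568 0.3123 0.0956]
top red [195 156   7   8  39] [197.8 159.9] [0.5929 0.0296 0.0775] zmax 0.095 mid [0.5973 0.0328 0.0751]
top red [182 165   7   8  38] [184.7 168.9] [0.5502 0.0476 0.0803] zmax 0.093 mid [0.55   0.0477 0.075 ]
top red [168 175   6   7  28] [170.7 178.1] [0.5046 0.0624 0.0851] zmax 0.093 mid [0.5052 0.066  0.0792]
top red [204 183  21   8  35] [214.4 187.6] [ 0.5286 -0.0666  0.0951] zmax 0.101 mid [ 0.5357 -0.0561  0.0961]
top red [154 184   7   8  31] [156.9 187.7] [0.4631 0.079  0.0833] zmax 0.095 mid [0.4671 0.0844 0.0751]
top grn [215 142   8   8  43] [218.9 145.7] [0.6617 0.0016 0.0787]
[... 385 characters left out ...]
[0.661 0.007 0.076]
side chest [ 0.609 -0.103  0.056]
side red [206 176   7   7  29] [209.1 178.8] [0.5908 0.0347 0.0733] zmax 0.091 mid [0.5933 0.037  0.075 ]
side red [197 185   8   7  31] [200.3 188.1] [0.5485 0.0522 0.0751] zmax 0.09 mid [0.5516 0.0537 0.0755]
side red [188 196   7   6  25] [191.1 198.1] [0.5027 0.0685 0.0835] zmax 0.092 mid [0.5024 0.07   0.0764]
side red [178 205   7   7  27] [181.1 207.9] [0.4614 0.0865 0.0794] zmax 0.092 mid [0.4664 0.0904 0.0768]
side grn [220 160   8   9  37] [223.2 163.9] [0.6615 0.0066 0.0782] zmax 0.093 mid [0.6639 0.008  0.0732]
side cork [ 279  224   70   68 1152] [308.8 250.3] [ 0.4417 -0.3267  0.0104] zmax 0.016 mid [ 0.4226 -0.3418  0.0102]
```

```bash
python3 - <<'E'
from h import *
from scipy.optimize import least_squares
def circ(Q,R=None):
    f=lambda p:np.hypot(Q[:,0]-p[0],Q[:,1]-p[1])-(R or p[2])
    return least_squares(f,[*Q[:,:2].mean(0),.03],loss='soft_l1',f_scale=.003).x
for n in ('top','side'):
    d=load(n);P=pts(d);hsv=cv2.cvtColor(d['color'],cv2.COLOR_RGB2HSV);x,y,z=P[...,0],P[...,1],P[...,2]
    M=np.linalg.inv(d['camera_from_world'])[:3,3]
    def rect(m,h):
        m=cv2.morphologyEx(m.astype('uint8'),cv2.MORPH_OPEN,np.ones((2,2)))
        k,lab,st,c=cv2.connectedComponentsWithStats(m);i=1+st[1:,4].argmax()
        cs=cv2.findContours((lab==i).astype('uint8'),0,2)[0][0][:,0]
        W=np.array([ray(d,u,v,h)[:2] for u,v in cs]).astype('float32')
        r=cv2.minAreaRect(W*1000);return np.round(r[0],1),np.round(r[1],1),round(r[2],2),st[i]
    print(n,'shelf',rect((abs(z-.214)<.02)&(x>.4)&(x<.8)&(y>0)&(y<.25)&(hsv[...,1]>40),.214))
    S=hsv[...,1]
    tr=(z<.03)&(z>0)&(S>90)&(hsv[...,2]>110)&(x>.3)&(x<.6)&(y<-.2)
    print(n,'tray',rect(tr,.015))
    # salt top, mill body, jar body: surface points, local circle
    m=(hypot:=np.hypot(x-.562,y+.046)<.06)&(z>.03)&(z<.085);print('jar body',circ(P[m]),m.sum())
    m=(np.hypot(x-.555,y+.048)<.06)&(z>.09)&(z<.115);print('jar lid',circ(P[m]),P[m][:,:2].mean(0),((P[m].min(0)+P[m].max(0))/2)[:2])
    for a,b in ((.005,.03),(.03,.06),(.09,.12),(.13,.165),(.165,.18)):
        m=(np.hypot(x-.445,y+.01)<.05)&(z>a)&(z<b);Q=P[m]; print('mill',a,len(Q),circ(Q).round(4) if len(Q)>8 else '',((Q.min(0)+Q.max(0))/2)[:2] if len(Q) else '')
    m=(np.hypot(x-.385,y+.413)<.06)&(z>.05)&(z<.075);Q=P[m];print('salt',circ(Q),((Q.min(0)+Q.max(0))/2)[:2])
E
```

```text
top shelf (array([568.4,  57.5]), array([ 81.5, 267.9]), 67.51, array([ 124,   99,   98,   75, 1677], dtype=int32))
top tray (array([ 430.8, -358.6]), array([260.2, 111.6]), 52.05, array([ 257,  231,   83,  107, 3606], dtype=int32))
jar body [ 0.55429091 -0.05019515  0.03105315] 200
jar lid [ 0.55219968 -0.05193284  0.02303469] [ 0.55207959 -0.05195471] [ 0.55372669 -0.05072504]
mill 0.005 104 [ 0.4496 -0.009   0.0278] [ 0.44369348 -0.01348338]
mill 0.03 133 [ 0.4493 -0.0091  0.025 ] [ 0.44621721 -0.01378998]
mill 0.09 61 [ 0.4511 -0.0059  0.0237] [ 0.44671254 -0.0129264 ]
mill 0.13 284 [ 0.4478 -0.009   0.0175] [ 0.44912274 -0.00851232]
mill 0.165 15 [ 0.45   -0.0067  0.0042] [ 0.44952412 -0.00738451]
salt [ 0.3758436  -0.41761379  0.02351452] [ 0.37731771 -0.41803057]
side shelf (array([565.1,  61.7]), array([ 81.4, 271.6]), 67.49, array([ 153,  125,   71,   70, 1128], dtype=int32))
side tray (array([ 428.5, -355.7]), array([261.3, 113.1]), 52.21, array([ 277,  217,   84,   80, 2300], dtype=int32))
jar body [ 0.55242517 -0.04669792  0.03063172] 165
jar lid [ 0.55007144 -0.04820828  0.02344747] [ 0.54978091 -0.04790919] [ 0.55140932 -0.04706592]
mill 0.005 80 [ 0.4484 -0.006   0.0278] [ 0.43234813 -0.02083682]
mill 0.03 108 [ 0.4463 -0.0062  0.0243] [ 0.4424121  -0.00969671]
mill 0.09 48 [ 0.4484 -0.0031  0.0239] [ 0.43832692 -0.00735753]
mill 0.13 203 [ 0.4433 -0.0058  0.0174] [ 0.44496678 -0.0057328 ]
mill 0.165 11 [ 0.4443 -0.004   0.0039] [ 0.44514136 -0.00465259]
salt [ 0.37307509 -0.41393354  0.02414908] [ 0.37652099 -0.41441796]
```

```bash
cat >> h.py <<'E'
from scipy.spatial.transform import Rotation as R
def st():
    s=readout.get_state();q=s['ee_rot'];r=R.from_quat([q[1],q[2],q[3],q[0]])
    print('t',round(s['clock'],2),'p',np.round(s['position'],4),'q',np.round(s['qpos'],3),'F',np.round(s['contact_force'],1),'w',round(s['width'],4),'g',np.round(s['gripper_force'],1))
    print('tool x,y,z\n',r.as_matrix().T.round(3)); return s,r
E
python3 - <<'E'
from h import *
s,r=st()
for n in('wrist',):
    M=np.linalg.inv(load(n)['camera_from_world']);print('cam in tool',r.inv().apply(M[:3,3]-s['position']).round(3),'look in tool',r.inv().apply(-M[:3,2]).round(3))
print(manip.hold_point_z)
E
```

```text
t 0.15 p [0.1996 0.5388 0.2306] q [ 1.095  0.276  1.506 -0.     1.361 -0.121] F [-0.  -0.2  0.7] w 0.0854 g 0.0
tool x,y,z
 [[-0.938  0.347  0.   ]
 [ 0.347  0.938 -0.001]
 [-0.001 -0.001 -1.   ]]
cam in tool [ 0.084 -0.001 -0.143] look in tool [-0.324 -0.     0.946]
0.0187
```

>>> send_rows:
  xyz:
    - [0.0127, -0.0445, 0.003]
    - [0.0127, -0.0445, 0.003]
    - [0.0127, -0.0445, 0.003]
    - [0.0127, -0.0445, 0.003]
    - [0.0127, -0.0445, 0.003]
    - [0.0127, -0.0445, 0.003]
    - [0.0127, -0.0445, 0.003]
    - [0.0127, -0.0445, 0.003]
    - [0.0127, -0.0445, 0.003]
    - [0.0127, -0.0445, 0.003]
    - [0.0127, -0.0445, 0.003]
    - [0, 0, 0]
  delta_rot:
    - [0, 0, -8.5]
    - [0, 0, -8.5]
    - [0, 0, -8.5]
    - [0, 0, -8.5]
    - [0, 0, -8.5]
    - [0, 0, -8.5]
    - [0, 0, -8.5]
    - [0, 0, -8.5]
    - [0, 0, -8.5]
    - [0, 0, -8.5]
    - [0, 0, -8.5]
    - [0, 0, -8.5]
  gripper: 0.08

```text
clock: 1.35
position: [0.3413, 0.0441, 0.2647]
ee_rot: [0.002, 0.88, 0.475, 0.0]
contact_force: [1.2, 1.5, 0.2]
width: 0.0802
gripper_force: 0.0
```

>>> send_rows:
  xyz:
    - [0.0177, -0.0082, 0]
    - [0.0177, -0.0082, 0]
    - [0.0177, -0.0082, 0]
    - [0.0177, -0.0082, 0]
    - [0.0177, -0.0082, 0]
    - [0.0177, -0.0082, 0]
    - [0.0177, -0.0082, 0]
    - [0.0177, -0.0082, 0]
    - [0.0177, -0.0082, 0]
    - [0.0177, -0.0082, 0]
    - [0.0177, -0.0082, 0]
    - [0.0177, -0.0082, 0]
  delta_rot:
    - [0, 0, -8.5]
    - [0, 0, -8.5]
    - [0, 0, -8.5]
    - [0, 0, -8.5]
    - [0, 0, -8.5]
    - [0, 0, -8.5]
    - [0, 0, -8.5]
    - [0, 0, -8.5]
    - [0, 0, -8.5]
    - [0, 0, -8.5]
    - [0, 0, -8.5]
    - [0, 0, -8.5]

```text
clock: 2.55
position: [0.5523, -0.049, 0.2639]
ee_rot: [0.0, 0.925, -0.38, -0.0]
contact_force: [0.6, -0.4, 0.2]
width: 0.0799
gripper_force: 0.0
```

```bash
python3 - <<'E'
from h import *
st();d=grab('wrist');cv2.imwrite('pics/w2.png',d['color'][...,::-1])
E
```

```text
t 2.55 p [ 0.5523 -0.049   0.2639] q [-0.214  0.229  1.49  -0.     1.424  2.137] F [ 0.6 -0.4  0.2] w 0.0799 g 0.0
tool x,y,z
 [[ 0.711 -0.703 -0.001]
 [-0.703 -0.711  0.001]
 [-0.001  0.    -1.   ]]
```

View pics/w2.png

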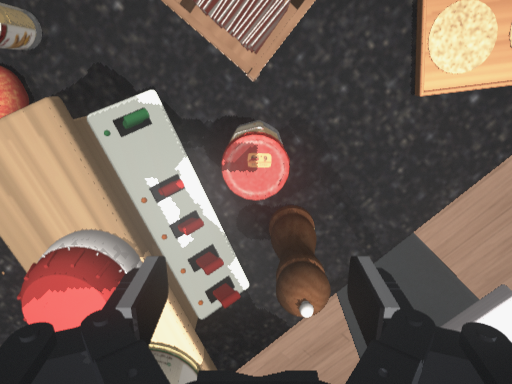

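The wrist view shows the honey lid at (256,166), the mill foot near (292,222), the paddles' slots from about (215,295) to (133,120) with green at the far end, and the chest corner at (250,78). I'll refine from this near view.

```bash
python3 - <<'E'
from h import *
d=load('wrist');P=pts(d);hsv=cv2.cvtColor(d['color'],cv2.COLOR_RGB2HSV);H,S,V=cv2.split(hsv)
red=(((H<8)|(H>172))&(S>110)&(V>80)).astype('uint8');grn=((H>45)&(H<85)&(S>90)&(P[...,2]>.05)).astype('uint8')
for nm,m in(('red',red),('grn',grn)):
    k,lab,s,c=cv2.connectedComponentsWithStats(m)
    for i in range(1,k):
        if s[i,4]>80:
            Q=P[lab==i];print(nm,s[i],c[i].round(1),np.median(Q,0).round(4))
            if 200<c[i][0]<300 and c[i][1]<200:
                (u,v),r=cv2.minEnclosingCircle(np.argwhere(lab==i)[:,::-1].astype('float32'));print(' lid',u,v,r,ray(d,u,v,.1),ray(d,u+r,v,.1)-ray(d,u,v,.1))
x,y,z=P[...,0],P[...,1],P[...,2]
# face plane: white pixels
th=np.deg2rad(68);w=(S<50)&(V>120)&(z>.03)&(z<.09)&(x>.4)&(x<.72)&(y>-.05)&(y<.12)
Q=P[w];c=Q.mean(0);U,s,Vt=np.linalg.svd(Q-c,full_matrices=False);n=Vt[2]*np.sign(Vt[2][2]);print('face n',n,'yaw',np.rad2deg(np.arctan2(-n[1],-n[0])),'tilt',np.rad2deg(np.arccos(n[2])),c,w.sum(), 'rms',s[2]/len(Q)**.5)
# slots: dark pixels enclosed by face -> ray onto plane
m=cv2.morphologyEx(w.astype('uint8'),cv2.MORPH_OPEN,np.ones((3,3)))
cs=cv2.findContours(m,0,1)[0];cc=max(cs,key=cv2.contourArea);print('face rect px',cv2.minAreaRect(cc))
Mi=np.linalg.inv(d['camera_from_world']);K=d['K'];o=Mi[:3,3]
def onp(u,v):
    r=Mi[:3,:3]@np.array([(u-K[0,2])/K[0,0],-(v-K[1,2])/K[1,1],-1]);return o+r*((c-o)@n)/(r@n)
C=np.array([onp(*p[0]) for p in cv2.convexHull(cc)])
yaw=np.arctan2(-n[1],-n[0])
for yy in (yaw,np.deg2rad(67.5),np.deg2rad(69)):
    ex=np.array([np.cos(yy),np.sin(yy)]);ey=np.array([-ex[1],ex[0]])
    print('yaw',np.rad2deg(yy),'x ext',(C[:,:2]@ex).min(),(C[:,:2]@ex).max(),'y ext',(C[:,:2]@ey).min(),(C[:,:2]@ey).max())
W=(C).copy();r=None
e2=np.cross(n,[0,0,1]);e2/=np.linalg.norm(e2);e1=np.cross(e2,n)
r=cv2.minAreaRect(np.stack([(C-c)@e2,(C-c)@e1],1).astype('float32')*1000);print('rect on face',r, 'centre',c+e2*r[0][0]/1000+e1*r[0][1]/1000,'e2',e2,'e1',e1)
dk=(V<70)
hull=np.zeros_like(m);cv2.fillPoly(hull,[cv2.convexHull(cc)],1)
hull=cv2.erode(hull,np.ones((5,5)))
k,lab,s,cen=cv2.connectedComponentsWithStats((dk&(hull>0)).astype('uint8'))
for i in range(1,k):
    if s[i,4]>15: print('slot',s[i],onp(*cen[i]).round(4))
print('chest',P[76,250],ray(d,250,78,.09))
E
```

```text
red [  0  66  28  52 731] [11.  92.9] [0.7729 0.0836 0.0411]
red [ 221  132   69   69 1202] [255.7 162.4] [ 0.5583 -0.0541  0.0998]
 lid 255.10464477539062 165.5 34.71529006958008 [ 0.55479884 -0.04962073  0.1       ] [-0.02254429 -0.02272851  0.        ]
red [ 230  144   51   48 1597] [254.  168.8] [ 0.5522 -0.0451  0.0993]
 lid 254.82562255859375 167.3042755126953 25.561031341552734 [ 0.55376247 -0.04822474  0.1       ] [-0.01662861 -0.01676444  0.        ]
red [159 180  25  15 165] [171.9 187.1] [0.5946 0.0252 0.0881]
red [178 219  25  16 162] [191.2 226.8] [0.5526 0.0437 0.0884]
red [  17  247  108   86 6215] [ 67.7 287.4] [0.6054 0.0353 0.2551]
red [196 253  27  22 318] [209.2 263.2] [0.5097 0.0658 0.0839]
red [213 284  28  24 387] [226.  295.1] [0.4681 0.084  0.0807]
grn [123 109  25  19 259] [134.8 117.2] [ 0.6624 -0.0017  0.088 ]
face n [-0.1857813  -0.45107041  0.87293802] yaw 67.61482312284707 tilt 29.198127426762007 [0.58892424 0.04902567 0.05675526] 12304 rms 0.002000041203179125
face rect px ((169.70001220703125, 202.89999389648438), (232.10385131835938, 74.68466186523438), 63.43495178222656)
yaw 67.61482312284707 x ext 0.23655846353062215 0.3009362741910824 y ext -0.6332522833919298 -0.37627000009844774
yaw 67.5 x ext 0.23761425605395745 0.3018850753532529 y ext -0.6327045410150679 -0.3757037381998497
yaw 69.0 x ext 0.22139567409957642 0.2900936758930091 y ext -0.6402014794560636 -0.3823668291822816
rect on face ((21.137367248535156, -0.9600944519042969), (256.9674072265625, 73.622802734375), 0.05982762947678566) centre [0.56906051 0.05630049 0.05628689] e2 [-0.92464459  0.38083117  0.        ] e1 [0.33244201 0.80715742 0.48783113]
slot [113 117  38  19 279] [0.6658 0.0195 0.0578]
slot [188 246  30  25 153] [0.5143 0.0813 0.0576]
slot [206 277  28  26 175] [0.4709 0.0973 0.0566]
chest [ 0.61350557 -0.10128806  0.07541937] [ 0.61221594 -0.1004041   0.09      ]
```

>>> send_rows:
  xyz:
    - [0.001, 0, -0.02]
    - [0, 0, -0.03]
    - [0, 0, -0.03]
    - [0, 0, -0.03]
    - [0, 0, -0.03]
    - [0, 0, -0.025]
    - [0, 0, -0.02]
    - [0, 0, -0.015]
    - [0, 0, -0.012]
    - [0, 0, 0]
  delta_rot:
    - [0, 0, -7.5]
    - [0, 0, -7.5]
    - [0, 0, 0]
    - [0, 0, 0]
    - [0, 0, 0]
    - [0, 0, 0]
    - [0, 0, 0]
    - [0, 0, 0]
    - [0, 0, 0]
    - [0, 0, 0]

```text
clock: 3.6
position: [0.5513, -0.0483, 0.0507]
ee_rot: [0.001, 0.869, -0.495, -0.002]
contact_force: [-0.3, -0.5, -0.6]
width: 0.08
gripper_force: 0.0
```

>>> send_rows:
  xyz:
    - [0, 0, 0]
    - [0, 0, 0]
    - [0, 0, 0]
    - [0, 0, 0]
    - [0, 0, 0]
    - [0, 0, 0]
    - [0, 0, 0]
  delta_rot:
    - [0, 0, 0]
    - [0, 0, 0]
    - [0, 0, 0]
    - [0, 0, 0]
    - [0, 0, 0]
    - [0, 0, 0]
    - [0, 0, 0]
  gripper: 0.05
  force: 50

```text
clock: 4.3
position: [0.5538, -0.0488, 0.0532]
ee_rot: [-0.0, 0.869, -0.495, 0.001]
contact_force: [1.8, 0.3, 4.7]
width: 0.0632
gripper_force: 55.7
```

>>> send_rows:
  xyz:
    - [0, 0, 0.015]
    - [0, 0, 0.03]
    - [0, 0, 0.03]
    - [-0.005, -0.02, 0.005]
    - [-0.01, -0.025, 0]
    - [-0.012, -0.03, 0]
    - [-0.013, -0.032, 0]
    - [-0.013, -0.032, 0]
    - [-0.013, -0.032, 0]
    - [-0.013, -0.032, 0]
    - [-0.013, -0.032, 0]
    - [-0.012, -0.03, 0]
  delta_rot:
    - [0, 0, 0]
    - [0, 0, 0]
    - [0, 0, 0]
    - [0, 0, 8]
    - [0, 0, 8]
    - [0, 0, 8]
    - [0, 0, 8]
    - [0, 0, 8]
    - [0, 0, 8]
    - [0, 0, 8]
    - [0, 0, 8]
    - [0, 0, 8]

```text
clock: 5.5
position: [0.4466, -0.3141, 0.1308]
ee_rot: [-0.001, 0.994, 0.113, -0.002]
contact_force: [0.9, 0.3, -2.8]
width: 0.063
gripper_force: 56.3
```

>>> send_rows:
  xyz:
    - [-0.01, -0.025, 0]
    - [-0.007, -0.016, 0]
    - [-0.003, -0.004, 0]
    - [0, 0, 0]
    - [0, 0, 0]
    - [0, 0, 0]
    - [0, 0, 0]
  delta_rot:
    - [0, 0, 8]
    - [0, 0, 8]
    - [0, 0, 8]
    - [0, 0, 8]
    - [0, 0, 7.6]
    - [0, 0, 0]
    - [0, 0, 0]

```text
clock: 6.2
position: [0.428, -0.358, 0.1313]
ee_rot: [-0.001, 0.898, 0.439, -0.001]
contact_force: [1.3, 0.2, -3.8]
width: 0.0636
gripper_force: 56.3
```

```bash
python3 - <<'E'
from h import *
st();d=grab('wrist');cv2.imwrite('pics/w3.png',d['color'][...,::-1]);a=grab('top')
for c in ((.430,-.3585),(.482,-.291)): print(c,proj(d,(*c,.01)))
E
```

```text
t 6.2 p [ 0.428  -0.358   0.1313] q [-0.821  0.326  1.695 -0.     1.124 -0.16 ] F [ 1.3  0.2 -3.8] w 0.0636 g 56.3
tool x,y,z
 [[ 0.614  0.789  0.   ]
 [ 0.789 -0.614 -0.003]
 [-0.002  0.002 -1.   ]]
(0.43, -0.3585) (np.float64(261.19028761726577), np.float64(180.63389215178438))
(0.482, -0.291) (np.float64(260.8857977755026), np.float64(68.41451738150909))
```

View pics/w3.png

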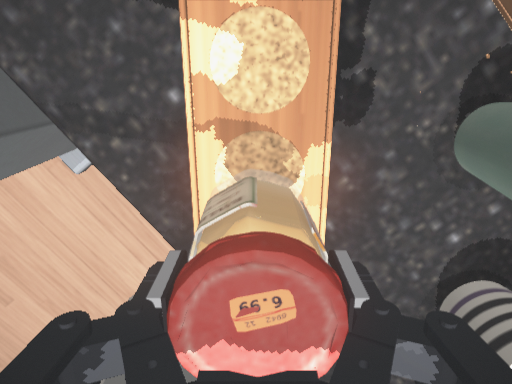

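The end cork round is centred at about (259,59), the middle round shows from row 131 under the jar, and the tray is aligned with the image.

```bash
python3 - <<'E'
from h import *
d=load('wrist')
for p in ((259,6),(259,112),(210,60),(309,60),(259.5,131)): print(p,ray(d,*p,.01).round(4))
e=ray(d,259.5,59,.01);a=ray(d,259,6,.01);b=ray(d,259,112,.01);c=(a+b)/2;u=np.array([.614,.789,0])
print(c,np.linalg.norm(a-b),'mid by end',c-.085*u,'mid by edge',ray(d,260.5,131,.01)-.036*u)
E
```

```text
(259, 6) [ 0.5057 -0.2582  0.01  ]
(259, 112) [ 0.4619 -0.3146  0.01  ]
(210, 60) [ 0.4566 -0.2639  0.01  ]
(309, 60) [ 0.5128 -0.3078  0.01  ]
(259.5, 131) [ 0.4534 -0.3262  0.01  ]
[ 0.48381786 -0.2864338   0.01      ] 0.07143297483932538 mid by end [ 0.43162786 -0.3534988   0.01      ] mid by edge [ 0.43191038 -0.35503195  0.01      ]
```

>>> send_rows:
  xyz:
    - [0.003, 0.002, -0.012]
    - [0, 0, -0.018]
    - [0, 0, -0.016]
    - [0, 0, -0.01]
    - [0, 0, -0.006]
    - [0, 0, -0.003]
    - [0, 0, -0.002]
    - [0, 0, 0]
  delta_rot:
    - [0, 0, 0]
    - [0, 0, 0]
    - [0, 0, 0]
    - [0, 0, 0]
    - [0, 0, 0]
    - [0, 0, 0]
    - [0, 0, 0]
    - [0, 0, 0]

```text
clock: 7.1
position: [0.4321, -0.3569, 0.0656]
ee_rot: [0.0, 0.898, 0.44, 0.0]
contact_force: [-0.8, 0.5, -3.7]
width: 0.0636
gripper_force: 56.3
```

>>> send_rows:
  xyz:
    - [0, 0, -0.002]
    - [0, 0, -0.001]
    - [0, 0, 0]
  delta_rot:
    - [0, 0, 0]
    - [0, 0, 0]
    - [0, 0, 0]

```text
clock: 7.4
position: [0.4322, -0.357, 0.0631]
ee_rot: [0.001, 0.898, 0.44, 0.0]
contact_force: [-0.7, 1.6, 0.7]
width: 0.0634
gripper_force: 56.4
```

>>> send_rows:
  xyz:
    - [0, 0, 0]
    - [0, 0, 0]
    - [0, 0, 0]
    - [0, 0, 0]
    - [0, 0, 0]
  delta_rot:
    - [0, 0, 0]
    - [0, 0, 0]
    - [0, 0, 0]
    - [0, 0, 0]
    - [0, 0, 0]
  gripper: 0.08

```text
clock: 7.9
position: [0.4319, -0.3567, 0.0623]
ee_rot: [0.0, 0.898, 0.44, 0.0]
contact_force: [-0.0, 0.8, -0.3]
width: 0.0797
gripper_force: 0.0
```

>>> send_rows:
  xyz:
    - [0, 0, 0.015]
    - [0, 0, 0.03]
    - [0, 0, 0.03]
    - [0, 0, 0.04]
    - [0, 0, 0.04]
    - [0, 0, 0.035]
    - [0, 0, 0]
  delta_rot:
    - [0, 0, 0]
    - [0, 0, 0]
    - [0, 0, 0]
    - [0, 0, 0]
    - [0, 0, 0]
    - [0, 0, 0]
    - [0, 0, 0]

```text
clock: 8.6
position: [0.434, -0.3589, 0.2581]
ee_rot: [0.006, 0.898, 0.441, 0.002]
contact_force: [-0.5, 0.7, 0.2]
width: 0.0796
gripper_force: 0.0
```

```bash
python3 - <<'E'
from h import *
from scipy.optimize import least_squares
st();d=grab('top');P=pts(d);x,y,z=np.moveaxis(P,-1,0)
grab('wrist')
for lo,hi,c in((.04,.085,(.432,-.357)),(.1,.115,(.432,-.357)),(.02,.06,(.377,-.418))):
    m=(np.hypot(x-c[0],y-c[1])<.05)&(z>lo)&(z<hi);Q=P[m]
    f=lambda p:np.hypot(Q[:,0]-p[0],Q[:,1]-p[1])-p[2]
    print(m.sum(),least_squares(f,[*c,.03],loss='soft_l1',f_scale=.003).x.round(4),((Q.min(0)+Q.max(0))/2).round(4) if m.any() else '')
cv2.imwrite('pics/t4.png',cv2.resize(d['color'][220:340,220:360],None,fx=4,fy=4)[...,::-1])
E
```

```text
t 8.6 p [ 0.434  -0.3589  0.2581] q [-0.814  0.238  1.492  0.     1.401 -0.156] F [-0.5  0.7  0.2] w 0.0796 g 0.0
tool x,y,z
 [[ 0.612  0.791 -0.002]
 [ 0.791 -0.612  0.011]
 [ 0.008 -0.008 -1.   ]]
127 [ 0.4311 -0.3593  0.0313] [ 0.4152 -0.3623  0.0626]
570 [ 0.4296 -0.3598  0.0226] [ 0.4303 -0.3597  0.1068]
112 [ 0.3882 -0.4183  0.0416] [ 0.38   -0.4137  0.0399]
```

>>> send_rows:
  xyz:
    - [0.0014, 0.02, 0]
    - [0.0014, 0.03, 0]
    - [0.0014, 0.035, 0]
    - [0.0014, 0.035, 0]
    - [0.0014, 0.035, 0]
    - [0.0014, 0.035, 0]
    - [0.0014, 0.035, 0]
    - [0.0014, 0.035, 0]
    - [0.0014, 0.035, 0]
    - [0.0014, 0.03, 0]
    - [0.0015, 0.0155, 0]
    - [0.0015, 0.0085, 0]
  delta_rot:
    - [0, 0, -8.2]
    - [0, 0, -8.2]
    - [0, 0, -8.2]
    - [0, 0, -8.2]
    - [0, 0, -8.2]
    - [0, 0, -8.2]
    - [0, 0, -8.2]
    - [0, 0, -8.2]
    - [0, 0, -8.2]
    - [0, 0, -8.2]
    - [0, 0, 0]
    - [0, 0, 0]

```text
clock: 9.9
position: [0.4477, -0.0061, 0.2506]
ee_rot: [0.0, 0.967, -0.256, -0.002]
contact_force: [-0.0, 0.1, 0.4]
width: 0.0803
gripper_force: 0.0
```

>>> send_rows:
  xyz:
    - [0, 0, 0]
    - [0, 0, 0]
  delta_rot:
    - [0, 0, 0]
    - [0, 0, 0]

```text
clock: 10.1
position: [0.4486, -0.0082, 0.2516]
ee_rot: [0.0, 0.967, -0.256, -0.001]
contact_force: [-0.7, 0.4, -0.7]
width: 0.0797
gripper_force: 0.0
```

```bash
python3 - <<'E'
from h import *
st();d=grab('wrist');P=pts(d);x,y,z=np.moveaxis(P,-1,0)
from scipy.optimize import least_squares
for lo,hi in((.01,.03),(.03,.06),(.09,.12),(.135,.165)):
    m=(np.hypot(x-.449,y+.0075)<.05)&(z>lo)&(z<hi);Q=P[m]
    f=lambda p:np.hypot(Q[:,0]-p[0],Q[:,1]-p[1])-p[2]
    if m.sum()>20: print(lo,m.sum(),least_squares(f,[.449,-.0075,.025],loss='soft_l1',f_scale=.003).x.round(4))
print('base px',proj(d,(.449,-.0075,0)),proj(d,(.449,-.0075,.17)))
cv2.imwrite('pics/w5.png',d['color'][...,::-1])
E
```

```text
t 10.1 p [ 0.4486 -0.0082  0.2516] q [-1.730e-01  7.200e-02  1.714e+00 -1.000e-03  1.357e+00  1.917e+00] F [-0.7  0.4 -0.7] w 0.0797 g 0.0
tool x,y,z
 [[ 0.868 -0.496 -0.001]
 [-0.496 -0.868  0.001]
 [-0.002 -0.001 -1.   ]]
0.01 263 [ 0.4473 -0.0069  0.0282]
0.03 539 [ 0.4483 -0.0072  0.0249]
0.09 82 [ 0.4461 -0.0044  0.0255]
0.135 2868 [ 0.4499 -0.0063  0.017 ]
base px (np.float64(255.96726571981694), np.float64(147.87112443418758)) (np.float64(255.25364187061342), np.float64(198.37492376657204))
```

View pics/w5.png

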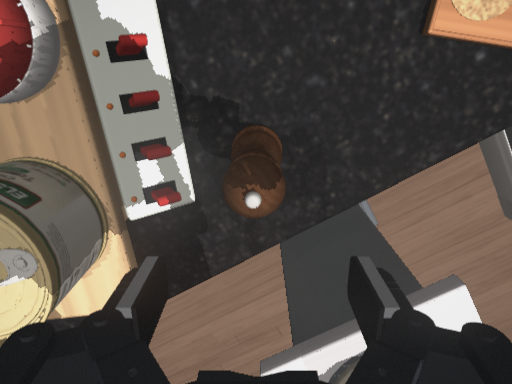

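The mill's knob is at (253,198) and its foot at (257,150), centred under the gripper, so I'll descend and grip.

>>> send_rows:
  xyz:
    - [0, 0.001, -0.015]
    - [0, 0, -0.025]
    - [0, 0, -0.025]
    - [0, 0, -0.025]
    - [0, 0, -0.025]
    - [0, 0, -0.018]
    - [0, 0, -0.012]
    - [0, 0, 0]
  delta_rot:
    - [0, 0, 0]
    - [0, 0, 0]
    - [0, 0, 0]
    - [0, 0, 0]
    - [0, 0, 0]
    - [0, 0, 0]
    - [0, 0, 0]
    - [0, 0, 0]

```text
clock: 10.95
position: [0.4474, -0.0074, 0.1057]
ee_rot: [0.0, 0.966, -0.257, -0.002]
contact_force: [0.5, 1.2, 0.8]
width: 0.08
gripper_force: 0.0
```

>>> send_rows:
  xyz:
    - [0, 0, 0]
    - [0, 0, 0]
    - [0, 0, 0]
    - [0, 0, 0]
    - [0, 0, 0]
    - [0, 0, 0]
    - [0, 0, 0]
    - [0, 0, 0]
  delta_rot:
    - [0, 0, 0]
    - [0, 0, 0]
    - [0, 0, 0]
    - [0, 0, 0]
    - [0, 0, 0]
    - [0, 0, 0]
    - [0, 0, 0]
    - [0, 0, 0]
  gripper: 0.02
  force: 45

```text
clock: 11.75
position: [0.4496, -0.0071, 0.1085]
ee_rot: [0.0, 0.967, -0.256, 0.001]
contact_force: [-1.4, -0.8, 5.9]
width: 0.0467
gripper_force: 46.2
```

>>> send_rows:
  xyz:
    - [0, 0, 0.01]
    - [0, 0, 0.02]
    - [0, 0, 0.02]
    - [0.002, -0.015, 0.015]
    - [0.003, -0.025, 0.005]
    - [0.004, -0.03, 0]
    - [0.004, -0.03, 0]
    - [0.004, -0.03, 0]
    - [0.004, -0.03, 0]
    - [0.004, -0.03, 0]
    - [0.004, -0.03, 0]
    - [0.0025, -0.025, 0]
  delta_rot:
    - [0, 0, 0]
    - [0, 0, 0]
    - [0, 0, 0]
    - [0, 0, 7]
    - [0, 0, 7]
    - [0, 0, 7]
    - [0, 0, 7]
    - [0, 0, 7]
    - [0, 0, 7]
    - [0, 0, 7]
    - [0, 0, 7]
    - [0, 0, 7]

```text
clock: 12.95
position: [0.4805, -0.253, 0.1774]
ee_rot: [-0.0, 0.957, 0.288, 0.0]
contact_force: [-0.2, -0.2, -2.6]
width: 0.047
gripper_force: 46.9
```

>>> send_rows:
  xyz:
    - [0.001, -0.02, 0]
    - [0.001, -0.0125, 0]
    - [0, -0.005, 0]
    - [0, 0, 0]
    - [0, 0, 0]
    - [0, 0, 0]
  delta_rot:
    - [0, 0, 7]
    - [0, 0, 7]
    - [0, 0, 5]
    - [0, 0, 0]
    - [0, 0, 0]
    - [0, 0, 0]

```text
clock: 13.55
position: [0.4822, -0.2884, 0.1773]
ee_rot: [-0.0, 0.898, 0.44, 0.0]
contact_force: [-0.7, 0.5, -2.5]
width: 0.0469
gripper_force: 46.9
```

```bash
python3 - <<'E'
from h import *
from scipy.optimize import least_squares
st();d=grab('top');P=pts(d);x,y,z=np.moveaxis(P,-1,0)
for lo,hi in((.06,.09),(.08,.11)):
    m=(np.hypot(x-.483,y+.29)<.045)&(z>lo)&(z<hi);Q=P[m]
    f=lambda p:np.hypot(Q[:,0]-p[0],Q[:,1]-p[1])-.028
    if m.sum()>10:print(m.sum(),least_squares(f,[.483,-.29],loss='soft_l1',f_scale=.003).x.round(4))
b=grab('side');t=np.hstack([q['color'][130:310,150:400] for q in (d,b)])
cv2.imwrite('pics/t6.png',cv2.resize(t,None,fx=1.6,fy=1.6)[...,::-1])
E
```

```text
t 13.55 p [ 0.4822 -0.2884  0.1773] q [-0.663  0.292  1.621  0.     1.23  -0.004] F [-0.7  0.5 -2.5] w 0.0469 g 46.9
tool x,y,z
 [[ 0.613  0.79   0.   ]
 [ 0.79  -0.613 -0.001]
 [-0.     0.001 -1.   ]]
98 [ 0.4827 -0.2914]
110 [ 0.4835 -0.2912]
```

View pics/t6.png

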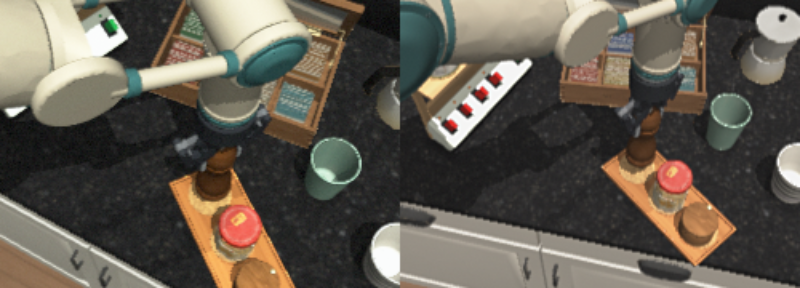

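The mill hangs upright over the end round, in line with the jar and salt. Lowering it now.

>>> send_rows:
  xyz:
    - [0, 0, -0.01]
    - [0, 0, -0.015]
    - [0, 0, -0.015]
    - [0, 0, -0.01]
    - [0, 0, -0.005]
    - [0, 0, -0.002]
    - [0, 0, 0]
  delta_rot:
    - [0, 0, 0]
    - [0, 0, 0]
    - [0, 0, 0]
    - [0, 0, 0]
    - [0, 0, 0]
    - [0, 0, 0]
    - [0, 0, 0]

```text
clock: 14.35
position: [0.4825, -0.2893, 0.1203]
ee_rot: [0.0, 0.898, 0.44, 0.0]
contact_force: [-0.3, -0.2, -2.5]
width: 0.0469
gripper_force: 46.9
```

>>> send_rows:
  xyz:
    - [0, 0, -0.001]
    - [0, 0, -0.001]
    - [0, 0, 0]
  delta_rot:
    - [0, 0, 0]
    - [0, 0, 0]
    - [0, 0, 0]

```text
clock: 14.65
position: [0.4826, -0.2894, 0.1187]
ee_rot: [0.0, 0.898, 0.441, 0.0]
contact_force: [0.0, -0.5, -1.8]
width: 0.0471
gripper_force: 46.9
```

>>> send_rows:
  xyz:
    - [0, 0, -0.001]
    - [0, 0, 0]
  delta_rot:
    - [0, 0, 0]
    - [0, 0, 0]

```text
clock: 14.85
position: [0.4827, -0.2894, 0.1185]
ee_rot: [0.001, 0.898, 0.441, 0.0]
contact_force: [-0.5, 1.2, 4.8]
width: 0.0468
gripper_force: 47.4
```

>>> send_rows:
  xyz:
    - [0, 0, 0]
    - [0, 0, 0]
    - [0, 0, 0]
    - [0, 0, 0]
    - [0, 0, 0]
    - [0, 0, 0]
  delta_rot:
    - [0, 0, 0]
    - [0, 0, 0]
    - [0, 0, 0]
    - [0, 0, 0]
    - [0, 0, 0]
    - [0, 0, 0]
  gripper: 0.085

```text
clock: 15.45
position: [0.4824, -0.2892, 0.1172]
ee_rot: [-0.0, 0.898, 0.441, -0.0]
contact_force: [1.0, 0.5, -0.7]
width: 0.0848
gripper_force: 0.0
```

>>> send_rows:
  xyz:
    - [0, 0, 0.012]
    - [0, 0, 0.02]
    - [0, 0, 0.03]
    - [0, 0, 0.03]
    - [0, 0, 0.03]
    - [0, 0, 0.02]
    - [0, 0, 0]
  delta_rot:
    - [0, 0, 0]
    - [0, 0, 0]
    - [0, 0, 0]
    - [0, 0, 0]
    - [0, 0, 0]
    - [0, 0, 0]
    - [0, 0, 0]

```text
clock: 16.15
position: [0.4839, -0.2904, 0.2636]
ee_rot: [0.004, 0.898, 0.441, 0.002]
contact_force: [0.2, -0.2, -0.6]
width: 0.0848
gripper_force: 0.0
```

```bash
python3 - <<'E'
from h import *
from scipy.optimize import least_squares
st();d=grab('top');P=pts(d);x,y,z=np.moveaxis(P,-1,0)
for lo,hi,c in((.02,.06,(.483,-.29)),(.13,.165,(.483,-.29)),(.04,.085,(.432,-.357))):
    m=(np.hypot(x-c[0],y-c[1])<.045)&(z>lo)&(z<hi);Q=P[m]
    f=lambda p:np.hypot(Q[:,0]-p[0],Q[:,1]-p[1])-p[2]
    if m.sum()>10:print(m.sum(),least_squares(f,[*c,.025],loss='soft_l1',f_scale=.003).x.round(4))
# tool target orientation and route
yaw=np.deg2rad(67.6);ex=np.array([np.cos(yaw),np.sin(yaw),0]);ey=np.array([-ex[1],ex[0],0]);O=np.array([.568,.056,0])
C=lambda a:O+a[0]*ex+a[1]*ey+np.array([0,0,a[2]])
n=-.5*ex+np.array([0,0,.866])
for y in(.14,-.06): print(y,(C((0,y,.055))+.0265*n).round(4))
print('ex',ex,'ey',ey,'n',n)
E
```

```text
t 16.15 p [ 0.4839 -0.2904  0.2636] q [-0.664  0.239  1.476 -0.     1.418 -0.005] F [ 0.2 -0.2 -0.6] w 0.0848 g 0.0
tool x,y,z
 [[ 0.612  0.791 -0.   ]
 [ 0.791 -0.612  0.008]
 [ 0.006 -0.005 -1.   ]]
140 [ 0.4821 -0.2926  0.0264]
249 [ 0.4781 -0.2928  0.0201]
125 [ 0.431  -0.3591  0.0312]
0.14 [0.4335 0.0971 0.0779]
-0.06 [0.6184 0.0209 0.0779]
ex [0.38107038 0.92454603 0.        ] ey [-0.92454603  0.38107038  0.        ] n [-0.19053519 -0.46227302  0.866     ]
```

>>> send_rows:
  xyz:
    - [-0.004, 0.015, 0]
    - [-0.007, 0.025, 0]
    - [-0.0075, 0.027, 0]
    - [-0.0075, 0.027, 0]
    - [-0.0075, 0.027, 0]
    - [-0.0075, 0.027, 0]
    - [-0.0075, 0.027, 0]
    - [-0.0075, 0.027, 0]
    - [-0.0075, 0.027, 0]
    - [-0.0075, 0.027, 0]
    - [-0.0075, 0.027, 0]
    - [-0.0065, 0.018, 0]
  delta_rot:
    - [0, 0, 8.5]
    - [0, 0, 8.5]
    - [0, 0, 8.5]
    - [0, 0, 8.5]
    - [0, 0, 8.5]
    - [0, 0, 8.5]
    - [0, 0, 8.5]
    - [0, 0, 8.5]
    - [0, 0, 8.5]
    - [0, 0, 8.5]
    - [0, 0, 8.5]
    - [0, 0, 8.5]
  gripper: 0.0
  force: 60

```text
clock: 17.4
position: [0.3957, 0.0135, 0.258]
ee_rot: [-0.002, 0.219, 0.976, 0.0]
contact_force: [0.2, -0.4, -0.0]
width: -0.0001
gripper_force: 0.0
```

>>> send_rows:
  xyz:
    - [0, 0, 0]
    - [0, 0, 0]
    - [0, 0, 0]
    - [0, 0, 0]
    - [0, 0, 0]
    - [0, 0, 0]
    - [0, 0, 0]
    - [0, 0, 0]
  delta_rot:
    - [0, 0, 3.3]
    - [7.03, -2.9, 0]
    - [7.03, -2.9, 0]
    - [7.03, -2.9, 0]
    - [7.03, -2.9, 0]
    - [7.03, -2.9, 0]
    - [0, 0, 0]
    - [0, 0, 0]

```text
clock: 18.2
position: [0.3969, 0.0114, 0.2585]
ee_rot: [0.062, 0.186, 0.927, 0.319]
contact_force: [0.5, 0.2, 0.4]
width: -0.0002
gripper_force: 0.0
```

```bash
python3 - <<'E'
from h import *
s,r=st()
yaw=np.deg2rad(67.6);ex=np.array([np.cos(yaw),np.sin(yaw),0]);ey=np.array([-ex[1],ex[0],0])
z=r.as_matrix()[:,2];print('z_t in console',z@ex,z@ey,z[2],'y_t',r.as_matrix()[:,1]@ex,r.as_matrix()[:,1]@ey)
d=grab('side');e=grab('wrist')
cv2.imwrite('pics/x7.png',np.hstack([cv2.resize(d['color'][60:300,60:380],(400,300)),cv2.resize(e['color'],(400,300))])[...,::-1])
E
```

```text
t 18.2 p [0.3969 0.0114 0.2585] q [-0.751 -0.003  1.977  0.618  1.462 -2.09 ] F [0.5 0.2 0.4] w -0.0002 g 0.0
tool x,y,z
 [[-0.923  0.384  0.003]
 [ 0.304  0.727  0.615]
 [ 0.234  0.569 -0.788]]
z_t in console 0.6154920501133764 0.0007046728351233886 -0.7881427787421698 y_t 0.7881370632874417 -0.004462198240221103
```

View pics/x7.png

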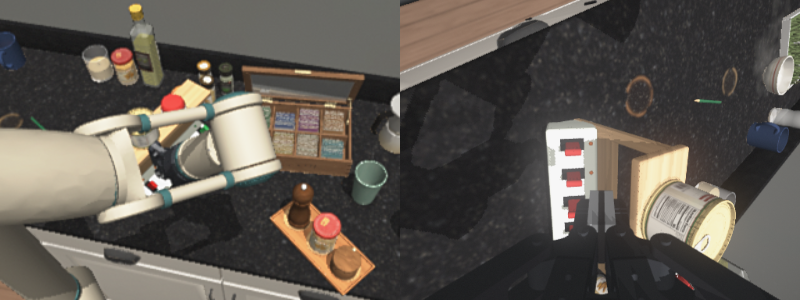

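The side view shows the leaned gripper in front of the console and mill, jar and salt standing in a row. The wrist view shows the closed fingers at about (600,210) above the first paddles. I'll check the arm's height over the shelf.

```bash
python3 - <<'E'
from h import *
yaw=np.deg2rad(67.6);ex=np.array([np.cos(yaw),np.sin(yaw),0]);ey=np.array([-ex[1],ex[0],0]);O=np.array([.568,.056,0])
for n in('side','top'):
    d=grab(n);P=pts(d);Q=P.reshape(-1,3);a=(Q-O)@ex;b=(Q-O)@ey
    m=(Q[:,2]>.285)&(abs(b)<.25)&(a>-.3)&(a<.12)
    for lo in np.arange(-.3,.12,.06):
        k=m&(a>=lo)&(a<lo+.06)
        if k.sum()>5: print(n,'x',round(lo,2),k.sum(),'z',np.percentile(Q[k,2],[1,10,50,99]).round(3),'y',b[k].min().round(2),b[k].max().round(2))
s,_=st();p=s['position']-O;print('tcp console',p@ex,p@ey,p[2])
E
```

```text
side x -0.3 1607 z [0.409 0.461 0.593 0.64 ] y 0.11 0.25
side x -0.24 559 z [0.338 0.376 0.419 0.483] y 0.13 0.18
side x -0.18 273 z [0.286 0.296 0.366 0.412] y 0.13 0.18
side x -0.12 84 z [0.286 0.318 0.351 0.371] y 0.13 0.16
top x -0.3 1971 z [0.446 0.525 0.609 0.651] y 0.09 0.25
top x -0.24 296 z [0.371 0.393 0.431 0.48 ] y 0.14 0.18
top x -0.18 65 z [0.322 0.33  0.385 0.411] y 0.15 0.18
top x -0.12 7 z [0.311 0.314 0.326 0.369] y 0.13 0.15
t 18.4 p [0.3975 0.0129 0.2598] q [-0.747 -0.005  1.975  0.618  1.462 -2.091] F [-0.2  0.6 -0.5] w 0.0002 g 0.0
tool x,y,z
 [[-0.926  0.379 -0.001]
 [ 0.298  0.73   0.615]
 [ 0.234  0.569 -0.789]]
tcp console -0.10479691413502606 0.14126087575465643 0.2597531276308195
```

>>> send_rows:
  xyz:
    - [0, 0, -0.02]
    - [0, 0, -0.03]
    - [0, 0, -0.0135]
    - [0.0047, 0.0114, -0.0158]
    - [0.0047, 0.0114, -0.0158]
    - [0.0047, 0.0114, -0.0158]
    - [0.0047, 0.0114, -0.0158]
    - [0.0047, 0.0114, -0.0158]
    - [0.0047, 0.0114, -0.0158]
    - [0, 0, 0]
    - [0, 0, 0]
  delta_rot:
    - [0, 0, 0]
    - [0, 0, 0]
    - [0, 0, 0]
    - [0, 0, 0]
    - [0, 0, 0]
    - [0, 0, 0]
    - [0, 0, 0]
    - [0, 0, 0]
    - [0, 0, 0]
    - [0, 0, 0]
    - [0, 0, 0]

```text
clock: 19.5
position: [0.4256, 0.0811, 0.1015]
ee_rot: [0.063, 0.182, 0.928, 0.319]
contact_force: [0.4, -0.2, 0.3]
width: -0.0001
gripper_force: 0.0
```

```bash
cat >> h.py <<'E'
yaw=np.deg2rad(67.6);ex=np.array([np.cos(yaw),np.sin(yaw),0]);ey=np.array([-ex[1],ex[0],0]);O=np.array([.568,.056,0]);nn=-.5*ex+np.array([0,0,.866])
def con():
    s,r=st();p=s['position']-O;print('tcp console',(p@ex).round(4),(p@ey).round(4),p[2].round(4),'out of face',((p-[0,0,.055])@nn).round(4),'upslope',((p-[0,0,.055])@(.866*ex+[0,0,.5])).round(4));return s,r
E
python3 - <<'E'
from h import *
con();e=grab('wrist');cv2.imwrite('pics/w8.png',e['color'][...,::-1])
d=e;P=pts(d);hsv=cv2.cvtColor(d['color'],cv2.COLOR_RGB2HSV);x,y,z=np.moveaxis(P,-1,0)
w=(hsv[...,1]<50)&(hsv[...,2]>100)&(z>.03)&(z<.09)&(x>.4)&(x<.72)&(y>-.05)&(y<.13)
Q=P[w]-O-[0,0,.055];f=Q@nn;k=abs(f)<.012;print('face offset',k.sum(),np.median(f[k]),np.percentile(f[k],[10,90]));b=Q[k]@ey;u=Q[k]@(.866*ex+[0,0,.5])
for lo in(-.12,-.05,0,.05,.1):
    j=(b>lo)&(b<lo+.05)
    if j.sum()>20: print(lo,np.median(f[k][j]),'upslope',np.percentile(u[j],[1,99]).round(4))
print('y ext',np.percentile(b,[.3,99.7]))
E
```

```text
t 19.5 p [0.4256 0.0811 0.1015] q [-0.548  0.216  2.235  0.812  0.994 -2.294] F [ 0.4 -0.2  0.3] w -0.0001 g 0.0
tool x,y,z
 [[-0.926  0.379 -0.001]
 [ 0.298  0.729  0.616]
 [ 0.234  0.57  -0.788]]
tcp console -0.0311 0.1412 0.1015 out of face 0.0558 upslope -0.0037
face offset 4669 0.0005602598027746119 [-0.00426771  0.00161288]
0.05 0.0007215924345518531 upslope [-0.0371  0.0358]
0.1 0.0005035047188536128 upslope [-0.0364  0.0345]
y ext [0.07702893 0.13084601]
```

View pics/w8.png

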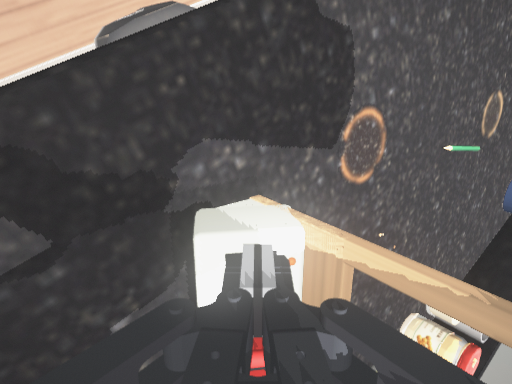

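The wrist view has the closed fingertips over the console's near end, with paddle 1 at (258,355) just beyond the finger. The face geometry agrees within 1 mm. I'll do a dry run along the row 18 mm above the paddles to check joint ranges.

>>> send_rows:
  xyz:
    - [0.0231, -0.0095, 0]
    - [0.0231, -0.0095, 0]
    - [0.0231, -0.0095, 0]
    - [0.0231, -0.0095, 0]
    - [0.0231, -0.0095, 0]
    - [0.0231, -0.0095, 0]
    - [0.0231, -0.0095, 0]
    - [0.0231, -0.0095, 0]
    - [0, 0, 0]
  delta_rot:
    - [0, 0, 0]
    - [0, 0, 0]
    - [0, 0, 0]
    - [0, 0, 0]
    - [0, 0, 0]
    - [0, 0, 0]
    - [0, 0, 0]
    - [0, 0, 0]
    - [0, 0, 0]

```text
clock: 20.45
position: [0.6145, 0.0013, 0.1024]
ee_rot: [0.067, 0.184, 0.928, 0.318]
contact_force: [-1.1, -0.2, 0.2]
width: -0.0001
gripper_force: 0.0
```

```bash
python3 - <<'E'
from h import *
con()
E
```

```text
t 20.45 p [0.6145 0.0013 0.1024] q [-0.494  0.45   1.808  0.76   1.097 -2.108] F [-1.1 -0.2  0.2] w -0.0001 g 0.0
tool x,y,z
 [[-0.924  0.383 -0.006]
 [ 0.299  0.73   0.615]
 [ 0.241  0.566 -0.788]]
tcp console -0.0328 -0.0639 0.1024 out of face 0.0574 upslope -0.0047
```

>>> send_rows:
  xyz:
    - [-0.0231, 0.0095, 0]
    - [-0.0231, 0.0095, 0]
    - [-0.0231, 0.0095, 0]
    - [-0.0231, 0.0095, 0]
    - [-0.0231, 0.0095, 0]
    - [-0.0231, 0.0095, 0]
    - [-0.0231, 0.0095, 0]
    - [-0.0231, 0.0095, 0]
    - [0, 0, 0]
    - [0.0034, 0.0082, -0.0115]
    - [0.0034, 0.0082, -0.0115]
    - [0, 0, 0]
  delta_rot:
    - [0, 0, 0]
    - [0, 0, 0]
    - [0, 0, 0]
    - [0, 0, 0]
    - [0, 0, 0]
    - [0, 0, 0]
    - [0, 0, 0]
    - [0, 0, 0]
    - [0, 0, 0]
    - [0, 0, 0]
    - [0, 0, 0]
    - [0, 0, 0]

```text
clock: 21.65
position: [0.4324, 0.0969, 0.0779]
ee_rot: [0.063, 0.184, 0.927, 0.32]
contact_force: [-0.4, -0.4, -0.1]
width: 0.0001
gripper_force: 0.0
```

```bash
python3 - <<'E'
from h import *
con()
E
```

```text
t 21.65 p [0.4324 0.0969 0.0779] q [-0.501  0.266  2.264  0.878  0.92  -2.341] F [-0.4 -0.4 -0.1] w 0.0001 g 0.0
tool x,y,z
 [[-0.925  0.381  0.001]
 [ 0.3    0.728  0.616]
 [ 0.234  0.57  -0.788]]
tcp console -0.0139 0.1409 0.0779 out of face 0.0268 upslope -0.0006
```

>>> send_rows:
  xyz:
    - [0.00925, -0.0038, 0]
    - [0.00925, -0.0038, 0]
    - [0.00925, -0.0038, 0]
    - [0.00925, -0.0038, 0]
    - [0.00925, -0.0038, 0]
    - [0.00925, -0.0038, 0]
    - [0.00925, -0.0038, 0]
    - [0.00925, -0.0038, 0]
    - [0.00925, -0.0038, 0]
    - [0.00925, -0.0038, 0]
    - [0.00925, -0.0038, 0]
    - [0.00925, -0.0038, 0]
  delta_rot:
    - [0, 0, 0]
    - [0, 0, 0]
    - [0, 0, 0]
    - [0, 0, 0]
    - [0, 0, 0]
    - [0, 0, 0]
    - [0, 0, 0]
    - [0, 0, 0]
    - [0, 0, 0]
    - [0, 0, 0]
    - [0, 0, 0]
    - [0, 0, 0]

```text
clock: 22.85
position: [0.5443, 0.0506, 0.078]
ee_rot: [0.063, 0.184, 0.927, 0.32]
contact_force: [-1.5, 1.2, -1.6]
width: 0.0001
gripper_force: 1.1
```

```bash
python3 - <<'E'
from h import *
con()
E
```

```text
t 22.85 p [0.5443 0.0506 0.078 ] q [-0.473  0.395  2.012  0.826  0.988 -2.213] F [-1.5  1.2 -1.6] w 0.0001 g 1.1
tool x,y,z
 [[-0.924  0.381 -0.   ]
 [ 0.3    0.728  0.616]
 [ 0.235  0.569 -0.788]]
tcp console -0.014 0.0199 0.078 out of face 0.027 upslope -0.0006
```

>>> send_rows:
  xyz:
    - [0.00925, -0.0038, 0]
    - [0.00925, -0.0038, 0]
    - [0.00925, -0.0038, 0]
    - [0.00925, -0.0038, 0]
    - [0.00925, -0.0038, 0]
    - [0.00925, -0.0038, 0]
    - [0.00925, -0.0038, 0]
    - [0.00925, -0.0038, 0]
    - [0, 0, 0]
    - [0, 0, 0]
  delta_rot:
    - [0, 0, 0]
    - [0, 0, 0]
    - [0, 0, 0]
    - [0, 0, 0]
    - [0, 0, 0]
    - [0, 0, 0]
    - [0, 0, 0]
    - [0, 0, 0]
    - [0, 0, 0]
    - [0, 0, 0]

```text
clock: 23.85
position: [0.6179, 0.0203, 0.0781]
ee_rot: [0.064, 0.184, 0.927, 0.319]
contact_force: [-0.4, 0.3, 0.1]
width: -0.0
gripper_force: 0.2
```

```bash
python3 - <<'E'
from h import *
con();e=grab('wrist');d=grab('side')
cv2.imwrite('pics/w9.png',np.hstack([cv2.resize(e['color'][180:],(512,408)),cv2.resize(d['color'][140:240,150:220],(286,408))])[...,::-1])
E
```

```text
t 23.85 p [0.6179 0.0203 0.0781] q [-0.462  0.481  1.835  0.791  1.044 -2.13 ] F [-0.4  0.3  0.1] w -0.0 g 0.2
tool x,y,z
 [[-0.924  0.382 -0.001]
 [ 0.3    0.728  0.616]
 [ 0.236  0.569 -0.788]]
tcp console -0.0141 -0.0597 0.0781 out of face 0.027 upslope -0.0006
```

View pics/w9.png

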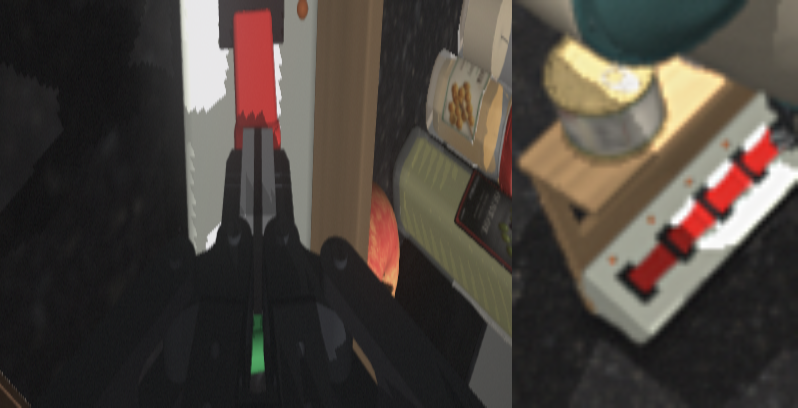

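The wrist view shows paddle 4 lying flat toward the finger (pixels (258,60) to (258,150)) and the green paddle beyond at (258,345). The side view shows the first reds folded. Backing out along the tool axis.

>>> send_rows:
  xyz:
    - [-0.0035, -0.0085, 0.0118]
    - [-0.0047, -0.0114, 0.0158]
    - [-0.0047, -0.0114, 0.0158]
    - [-0.0047, -0.0114, 0.0158]
    - [-0.0047, -0.0114, 0.0158]
    - [-0.0047, -0.0114, 0.0158]
    - [-0.0047, -0.0114, 0.0158]
    - [-0.0047, -0.0114, 0.0158]
    - [-0.0047, -0.0114, 0.0158]
    - [0, 0, 0]
    - [0, 0, 0]
  delta_rot:
    - [0, 0, 0]
    - [0, 0, 0]
    - [0, 0, 0]
    - [0, 0, 0]
    - [0, 0, 0]
    - [0, 0, 0]
    - [0, 0, 0]
    - [0, 0, 0]
    - [0, 0, 0]
    - [0, 0, 0]
    - [0, 0, 0]

```text
clock: 25.05
position: [0.5759, -0.0793, 0.2166]
ee_rot: [0.064, 0.184, 0.927, 0.319]
contact_force: [-0.1, 1.0, 0.3]
width: -0.0001
gripper_force: 0.0
```

>>> send_rows:
  xyz:
    - [-0.01, -0.02, 0.02]
    - [-0.02, -0.03, 0.02]
    - [-0.02, -0.03, 0.02]
    - [-0.02, -0.03, 0.02]
    - [-0.02, -0.03, 0.01]
    - [-0.02, -0.03, 0]
    - [0, 0, 0]
    - [0, 0, 0]
    - [0, 0, 0]
  delta_rot:
    - [0, 0, 0]
    - [0, 0, 0]
    - [0, 0, 0]
    - [0, 0, 0]
    - [0, 0, 0]
    - [0, 0, 0]
    - [0, 0, 0]
    - [0, 0, 0]
    - [0, 0, 0]

```text
clock: 25.95
position: [0.4665, -0.2477, 0.3057]
ee_rot: [0.063, 0.184, 0.927, 0.321]
contact_force: [0.2, 1.0, -0.8]
width: 0.0
gripper_force: 0.0
```

```bash
python3 - <<'E'
from h import *
con()
us=.866*ex+np.array([0,0,.5])
for n in('wrist','side','top'):
    e=grab(n);P=pts(e);hsv=cv2.cvtColor(e['color'],cv2.COLOR_RGB2HSV);H,S,V=cv2.split(hsv)
    Q=P-O-[0,0,.055];f=Q@nn;b=Q@ey;u=Q@us
    for nm,hm in(('red',(H<8)|(H>172)),('grn',(H>45)&(H<85))):
        m=(hm&(S>110)&(V>60)&(abs(u)<.02)&(abs(b)<.14)&(f>-.005)&(f<.045)).astype('uint8')
        k,lab,s,c=cv2.connectedComponentsWithStats(m)
        for i in range(1,k):
            if s[i,4]>15:
                q=lab==i;print(n,nm,s[i,4],c[i].round(),'y',np.percentile(b[q],[3,97]).round(3),'out',np.percentile(f[q],[5,50,95]).round(3))
a,d,w=load('top'),load('side'),load('wrist')
t=cv2.resize(d['color'][110:240,140:280],(400,371));u=cv2.resize(w['color'],(400,300));u=np.vstack([u,np.zeros((71,400,3),'uint8')])
v=cv2.resize(d['color'][180:320,230:400],(400,330));v2=cv2.resize(a['color'][90:230,110:280],(400,330))
cv2.imwrite('pics/f10.png',cv2.resize(np.vstack([np.hstack([t,u]),np.hstack([v,v2])]),None,fx=.85,fy=.85)[...,::-1])
E
```

```text
t 25.95 p [ 0.4665 -0.2477  0.3057] q [-0.991  0.307  1.468  0.544  1.755 -2.177] F [ 0.2  1.  -0.8] w 0.0 g 0.0
tool x,y,z
 [[-0.925  0.381  0.001]
 [ 0.3    0.727  0.617]
 [ 0.234  0.571 -0.787]]
tcp console -0.3195 -0.0219 0.3057 out of face 0.3769 upslope -0.1513
wrist red 338 [327.  50.] y [0.079 0.109] out [0.005 0.018 0.028]
wrist red 332 [325.  85.] y [0.033 0.063] out [0.005 0.018 0.028]
wrist red 299 [323. 117.] y [-0.013  0.015] out [0.006 0.017 0.028]
wrist red 290 [321. 147.] y [-0.059 -0.03 ] out [0.006 0.018 0.028]
wrist grn 20 [324. 191.] y [-0.111 -0.106] out [0.037 0.038 0.039]
top red 93 [201. 158.] y [-0.059 -0.03 ] out [0.002 0.014 0.027]
top red 92 [187. 167.] y [-0.013  0.015] out [0.002 0.016 0.027]
top red 75 [175. 175.] y [0.032 0.059] out [0.003 0.019 0.027]
top grn 43 [219. 146.] y [-0.113 -0.105] out [0.001 0.029 0.04 ]
```

View pics/f10.png

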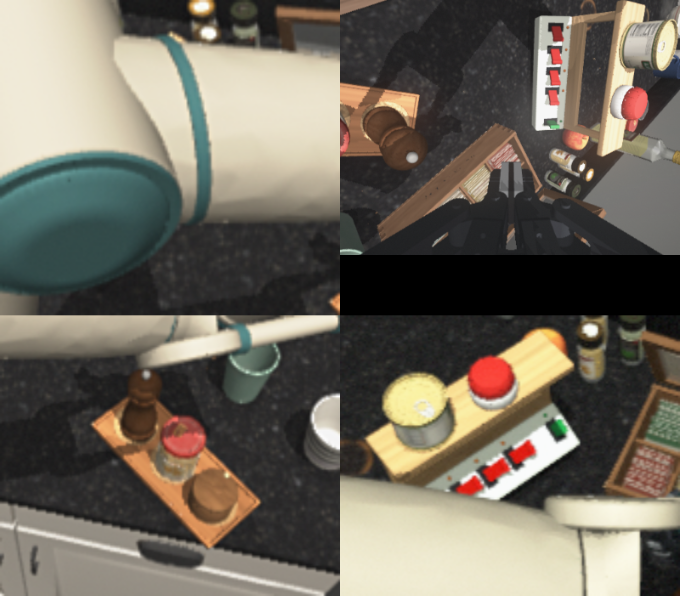

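All four reds are folded to about 0.8 rad and the green stands. The mill, jar and salt stand in a row on the corks, the shelf items are in place, and the arm is clear at z 0.3.

```bash
python3 -c "
from rig import order
print(order.sign_off())"
```

```text
the job is handed in; nothing more can be done
None
```

The job is handed in after about 26 s: the jar stands upright on the middle cork round and the mill on the end one, in a row with the salt cellar. All four red paddles were swept off in one drag, each folded to about 0.8 rad. The green paddle still stands, and the other items were left alone.

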